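# Select the loaded nest on the test fixture's H-gate

## Task

Push the selector lever of the orange test fixture with your fingertips, without gripping it or forcing it, through the H-gate fully home into the corner slot that lies towards the nest with the assembled board, the one with the finned heat sink. Do not run it into a slot of one of the bare boards on the way. Leave the boards and everything else where they are, and finish with the hand clear of the lever.

Things in the scene. Friction and masses are not known exactly. Their poses are not given: they have to be found in the camera images.
- fixture: Orange test fixture, fixed to the bench, its place and yaw differ each time. Base 300 (x) x 330 (y) mm, deck 60 mm above the bench, with a shallow black nest (84 x 76 mm, 12 mm high) on each of its four corners, and in the middle a 138 x 148 mm housing under an aluminium gate plate. Origin: centre of its underside, on the bench; z up.
- gate (a point): Centre of the gate plate's upper face, 100 mm above the bench, axes as the fixture's. The cut-out has a neutral bar along y through this point, crossed by three legs along x: a middle leg and an outer leg at either end of the bar. The outer legs' four ends are the corner slots, each lying towards the nest on that corner. The tongues between the legs have rounded ends that guide the lever in.
- knob (a point): Centre of the lever's black knob, 28 mm wide, 44 mm high, on a 12 mm steel stem. The lever tilts about a pivot 80 mm below point gate, 145 mm from the knob (knob 165 mm above the bench when upright). The knob travels 46 mm either way along the legs and 50 mm either way along the neutral bar, from the centre. It stays where left; 3 to 5 N moves it, over 35 N is forcing it.
- fore (a joint): Tilt of the lever along the gate's x axis, rad: 0 = in the neutral bar, +0.326 = at the end of a leg on the gate's +x side, -0.326 = at the end on the -x side. The lever starts somewhere in the middle leg.
- across (a joint): Tilt of the lever along the gate's y axis, rad: 0 = in the middle leg, +0.349 = in the outer leg on the gate's +y side, -0.349 = in the one on the -y side. It can move only while fore is near 0, because the gate's tongues block it elsewhere.
- heat_sink (a point): Top of the finned aluminium heat sink (36 x 36 mm) in the middle of the assembled circuit board (71 x 63 mm, with a black connector strip), 95 mm above the bench. The board lies loose in one of the four nests, whose centres are 100 mm along x and 113 mm along y from the gate's centre. Which nest differs each time.
- blank1: A bare flat circuit board, 71 x 63 x 4 mm, with nothing on it, loose in one of the other three nests. Origin at the centre of its underside. Leave it alone.
- blank2: A bare flat circuit board, 71 x 63 x 4 mm, with nothing on it, loose in one of the other three nests. Origin at the centre of its underside. Leave it alone.
- blank3: A bare flat circuit board, 71 x 63 x 4 mm, with nothing on it, loose in one of the other three nests. Origin at the centre of its underside. Leave it alone.
- stud: Small loose brass stud, 20 mm wide, 26 mm high, standing on the fixture's deck about 115 mm from the gate's centre on its -x side. Origin at the centre of its foot. Leave it alone.
- cap: Small loose black cap, 22 mm wide, 18 mm high, standing on the deck about 115 mm from the gate's centre on its +x side. Origin at the centre of its foot. Leave it alone.
- flux: White plastic bottle, 52 mm wide, 150 mm high, on the bench to the right. Origin at its foot. Leave it alone.
- driver: Screwdriver lying on the bench to the left. Leave it alone.
- tester: Black hand-held tester, 130 x 75 x 35 mm (43 mm over its knob), lying on the bench to the left. Origin at the centre of its underside. Leave it alone.
- tray: Open blue tray, 160 x 120 x 50 mm, on the bench to the right. Origin at the centre of its underside. Leave it alone.
Things that resemble listed ones, but are neither listed nor needed, are in the scene too. There is more than one size of the part that bears heat_sink; the job needs the middle-sized.

How it is judged:
At the end, for the whole second after the job is handed in: The lever rests in the outer leg on the assembled board's side (across beyond 0.28 rad towards it) and at that leg's end towards that board (fore beyond 0.26 of 0.326 rad), not moving ((((x of heat_sink in the frame of gate below 0 m and y of heat_sink in the frame of gate below 0 m) and (value of joint fore below -0.26 rad and value of joint across below -0.22 rad) and value of joint across below -0.28 rad) or ((x of heat_sink in the frame of gate below 0 m and y of heat_sink in the frame of gate above 0 m) and (value of joint fore below -0.26 rad and value of joint across above 0.22 rad) and value of joint across above 0.28 rad) or ((x of heat_sink in the frame of gate above 0 m and y of heat_sink in the frame of gate below 0 m) and (value of joint fore above 0.26 rad and value of joint across below -0.22 rad) and value of joint across below -0.28 rad) or ((x of heat_sink in the frame of gate above 0 m and y of heat_sink in the frame of gate above 0 m) and (value of joint fore above 0.26 rad and value of joint across above 0.22 rad) and value of joint across above 0.28 rad)) and velocity of joint fore between -0.05 and 0.05 rad/s and velocity of joint across between -0.05 and 0.05 rad/s); the robot touches nothing.
It fails at once if the lever is pushed well into a corner slot that lies towards a bare board (((value of joint fore below -0.18 rad and value of joint across below -0.22 rad) and not (x of heat_sink in the frame of gate below 0 m and y of heat_sink in the frame of gate below 0 m)) or ((value of joint fore below -0.18 rad and value of joint across above 0.22 rad) and not (x of heat_sink in the frame of gate below 0 m and y of heat_sink in the frame of gate above 0 m)) or ((value of joint fore above 0.18 rad and value of joint across below -0.22 rad) and not (x of heat_sink in the frame of gate above 0 m and y of heat_sink in the frame of gate below 0 m)) or ((value of joint fore above 0.18 rad and value of joint across above 0.22 rad) and not (x of heat_sink in the frame of gate above 0 m and y of heat_sink in the frame of gate above 0 m))).
It fails at once if the lever is gripped or forced: more than 35 N between fingers and lever (contact force between the fingers and across above 35 N).
It fails at once if a board is shifted more than 10 mm, lifted or carried (distance of any of heat_sink, blank1, blank2, blank3 from where it was at the start of the episode above 0.01 m).
It fails at once if another loose thing is shifted more than 20 mm, lifted or carried (distance of any of stud, cap, flux, driver, tester, tray from where it was at the start of the episode above 0.02 m).
It also fails if it takes over 45 s, if anything falls off the work surface, if the arm or the gripper's body presses on something with over 40 N, if the wrist force passes 120 N, or if a joint passes its speed limit or range.

## Robot

A 6-joint arm with a two-finger parallel gripper is mounted at the origin on the work surface. World frame = base frame: x ahead of the robot, y to its left, z up, the work surface at z = 0. Lengths are in m, angles in rad, forces in N, time in s.
With the tool pointing down it reaches from about 0.275 to 0.825 m from the base axis. Payload 4.9 kg.
Tool frame: the origin (TCP) lies midway between the tips of the shut fingers; the grasp point (between the pads) lies 19 mm behind it (grip_point_offset is the distance from the TCP to the grasp point, in m); z points along the fingers, x is the direction in which the jaws open and shut, and the axes are right-handed (so a half turn about z gives the same grasp; the last joint's range is limited). The gripper opens to 85 mm and grips with 20 to 120 N. Pads are 22 mm wide; open, the fingers measure 114 mm over their backs; the gripper's body (76 mm by 85 mm) begins 54 mm behind the grasp point. The pads swing forward as they close: fully open they stand 13 mm farther back than shut.
Start: joints at [-1.385, 0.326, -0.193, 1.052, 0, 1.437], TCP at [0.173, -0.522, 0.231] pointing down, gripper open.
Joint ranges: [-2.65, 2.65], [-0.97, 1.79], [-1.3, 1.35], [-1.93, 2.1], [-1.47, 1.37], [-3.14, 3.14]. Speed limits (rad/s): [2.57, 2.57, 3.14, 3.14, 3.14, 3.14].

## Interface

Orientations are given as a rotation vector (axis times angle).
In Python, from cell import * gives the robot as it stands. Calls block until the motion is done:
- movep(position, orientation): joint-space move of the TCP to a pose.
- move_l(position, velocity=0.15, rot=None, until_force=None): straight line of the TCP; rot=None keeps the orientation; velocity is the mean speed in m/s. With until_force (N) it stops when the force on the tool has changed by that much, and returns True; else False.
- set_joints(angles): joint-space move.
- let_go() and grab(newtons=None): open the fingers fully, or close them until they stop; newtons is the grip in N (None keeps the last).
- sleep(seconds).
- ik(position, orientation): joint angles nearest the present ones, or None.
- get_state(): the state.
- grab_frame(name): name is "scene" or "side" or "wrist"; returns a dict with "img" (400x640x3 uint8, red, green, blue), "fx", "fy", "cx", "cy" (pixels), "cam_to_world" (4x4, takes a point from camera to world coordinates); the wrist camera has in their place "T_tool_cam" (4x4, takes a point from camera to tool coordinates, whose origin is the TCP and whose axes are the tool frame's). Camera axes: x right, y down, z forward; pixel columns grow to the right and rows downward; lengths in m; the calibration is good to about 2 mm. A picture is of the moment at which its call begins: read the wrist's pose just before it. There is no depth.
A pose or a line that the arm cannot do raises MotionError and nothing moves.
- sign_off(): hands the job in, once; it reports no verdict.
Trained networks look in the newest picture that a camera, given by its name, has taken for a name from the list of things; names that differ only in an ending like _2 or _b are one class to them, and where a whole thing is asked for, a point or a joint stands for the part that bears it (a point fixed in the world has none). Each returns a list of dicts, best first, with "score" (0 to 1); they miss things now and then, are a little off and sometimes report something else, mostly with a low value. They report only what shows in the picture. A call takes as long as a camera call. They do not tell look-alikes from the thing itself.
- spot_in(camera, name): "centre" ([column, row] in pixels, amid what is visible of it).
- silhouettes(camera, name): "mask" (400x640 bool, what is visible of it) and "centre" ([column, row] in pixels, amid what is visible of it).
- tip_of(camera, name): "centre" ([column, row] in pixels: a listed point, or the origin of a listed thing).
The state is a dict: "clock": time; "q": joint angles; "joint_velocities": joint speeds; "tau": joint torques, N m; "position": TCP position; "eef_rot": TCP orientation; "contact_force": force on the tool from outside, world axes, zero at the start; "wrist_torque": the same for the moment, N m; "finger_gap": opening from 0.0 (shut) to 1.0 (fully open).
Only numpy, scipy, OpenCV 4.12 (cv2) and the standard library are available. Lean on these libraries where they do the work, as an engineer would, in place of code of your own. Each camera call takes 0.05 s, during which the arm holds its last target. There are 200 camera calls.

## Working session

There is one attempt and no reset: what is moved stays moved. The work goes in short steps, each a Python script; the robot and the scene stay as the last script left them, time stands still between calls to the robot, and variables do not carry over. Pictures are saved under pics/ and viewed, about 8 in all and at most 12, crops included, and the job is handed in when it is done.

```bash
ls; mkdir -p pics; python3 - <<'E'
from cell import *
import cv2,numpy as np
for c in("scene","side"):
    f=grab_frame(c); cv2.imwrite(f"pics/{c}0.png",f["img"][:,:,::-1])
    print(c,f["fx"],f["cx"],f["cy"],np.round(f["cam_to_world"],3).tolist())
    for n in("fixture","gate","knob","heat_sink","blank1","stud","cap"):
        try: print(n,[(np.round(d["centre"]).tolist(),round(d["score"],2)) for d in tip_of(c,n)])
        except Exception as e: print(n,e)
print(get_state()["clock"])
E
```

```text
pics
scene 473.7298823407617 323.725233789047 203.08065791989264 [[0.794, 0.507, -0.335, 0.925], [0.607, -0.67, 0.427, -0.571], [-0.008, -0.542, -0.84, 1.215], [0.0, 0.0, 0.0, 1.0]]
fixture [([333.0, 238.0], 0.95)]
gate [([332.0, 220.0], 0.86)]
knob [([340.0, 213.0], 0.59)]
heat_sink [([282.0, 229.0], 0.87), ([221.0, 230.0], 0.85), ([258.0, 280.0], 0.56)]
blank1 [([335.0, 184.0], 0.74), ([386.0, 221.0], 0.7), ([338.0, 278.0], 0.59)]
stud [([298.0, 210.0], 0.57), ([385.0, 221.0], 0.15)]
cap [([369.0, 250.0], 0.63)]
side 370.36958784948797 314.3000939372247 200.40718889844783 [[0.969, -0.199, 0.15, 0.345], [-0.248, -0.746, 0.618, -0.669], [-0.011, -0.636, -0.772, 0.949], [0.0, 0.0, 0.0, 1.0]]
fixture [([330.0, 230.0], 0.77), ([255.0, 146.0], 0.52)]
gate [([333.0, 211.0], 0.73)]
knob [([339.0, 194.0], 0.57)]
heat_sink [([305.0, 248.0], 0.78), ([248.0, 299.0], 0.61), ([321.0, 305.0], 0.59), ([313.0, 128.0], 0.16)]
blank1 [([285.0, 193.0], 0.87), ([373.0, 245.0], 0.84), ([349.0, 184.0], 0.68)]
stud [([288.0, 231.0], 0.43), ([304.0, 249.0], 0.23)]
cap [([361.0, 210.0], 0.52)]
0.8
```

View pics/scene0.png

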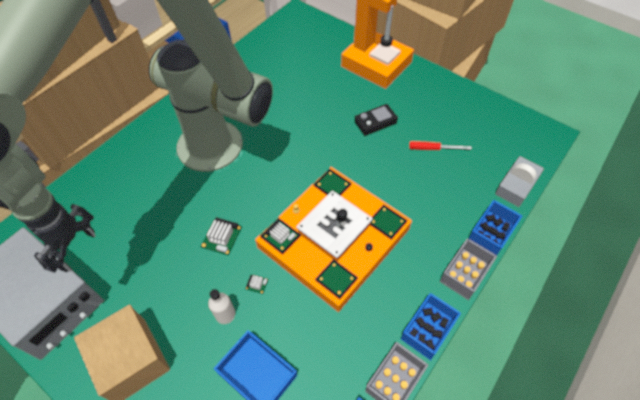

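View pics/side0.png

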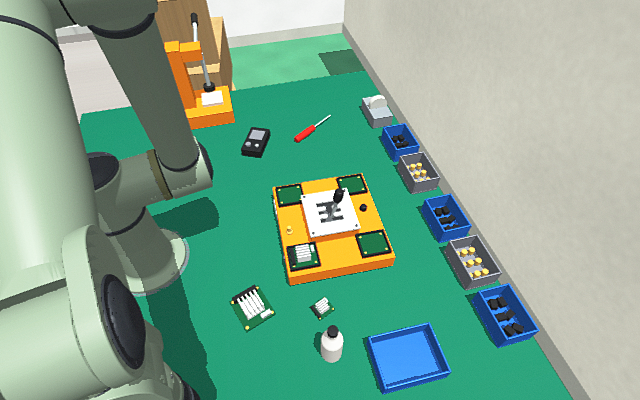

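The heat-sink candidates in the scene view are (282,229) on a nest of the fixture, (221,230) a large one on the bench, and (258,280) a small one on the bench. I choose the one in the nest, which is the middle size. Next I fit the fixture pose from both cameras.

```bash
cat > h.py <<'E'
from cell import *
import numpy as np, cv2
from scipy.optimize import least_squares
from scipy.spatial.transform import Rotation as R
def proj(f,T,P):
    p=(np.atleast_2d(P)-T[:3,3])@T[:3,:3]
    return np.c_[f["fx"]*p[:,0]/p[:,2]+f["cx"],f["fy"]*p[:,1]/p[:,2]+f["cy"]]
def onz(f,T,uv,z):
    d=T[:3,:3]@np.array([(uv[0]-f["cx"])/f["fx"],(uv[1]-f["cy"])/f["fy"],1]); o=T[:3,3]
    return o+d*(z-o[2])/d[2]
def fx2w(p,P):
    c,s=np.cos(p[2]),np.sin(p[2]); P=np.atleast_2d(P).astype(float)
    return np.c_[p[0]+c*P[:,0]-s*P[:,1],p[1]+s*P[:,0]+c*P[:,1],P[:,2]]
def knob(a,b): # fore, across -> fixture frame
    v=np.array([np.tan(a),np.tan(b),1]); return np.array([0,0,.02])+.145*v/np.linalg.norm(v)
E
python3 - <<'E'
from h import *
F={};D={}
for c in("scene","side"):
    F[c]=grab_frame(c)
    D[c]={n:[d["centre"] for d in tip_of(c,n) if d["score"]>.35] for n in("fixture","gate","knob","heat_sink","blank1","stud","cap")}
    T=F[c]["cam_to_world"]
    for n,z in dict(fixture=0,gate=.1,knob=.163,heat_sink=.095,blank1=.064,stud=.06,cap=.06).items():
        print(c,n,[np.round(onz(F[c],T,u,z),3)[:2].tolist() for u in D[c][n]])
E
```

```text
scene fixture [[0.539, -0.038]]
scene gate [[0.532, -0.035]]
scene knob [[0.555, -0.034]]
scene heat_sink [[0.303, -0.243], [0.438, -0.146], [0.488, -0.294]]
scene blank1 [[0.647, -0.156], [0.456, 0.092], [0.648, 0.065]]
scene stud [[0.422, -0.044]]
scene cap [[0.657, -0.025]]
side fixture [[0.55, -0.033]]
side gate [[0.541, -0.055]]
side knob [[0.563, -0.034]]
side heat_sink [[0.275, -0.253], [0.439, -0.133], [0.439, -0.313]]
side blank1 [[0.647, 0.087], [0.434, 0.084]]
side stud [[0.41, -0.052]]
side cap [[0.649, -0.037]]
```

```bash
python3 - <<'E'
from h import *
s=get_state(); print(s["eef_rot"],np.round(R.from_rotvec(s["eef_rot"]).as_matrix(),2).tolist())
grab(20)
f=grab_frame("wrist"); print(np.round(f["T_tool_cam"],3).tolist(),f["fx"])
for yaw in(0,np.pi/2,-np.pi/2,np.pi):
  rv=(R.from_euler("z",yaw)*R.from_rotvec([np.pi,0,0])).as_rotvec()
  for p in([.46,-.04,.45],[.5,-.04,.40],[.5,-.04,.3]):
    q=ik(p,rv); print(yaw,p,None if q is None else np.round(q,2))
E
```

```text
[-2.54676499e+00  1.83943057e+00  8.35236317e-06] [[0.31, -0.95, 0.0], [-0.95, -0.31, 0.0], [-0.0, -0.0, -1.0]]
[[1.0, 0.0, -0.0, -0.002], [-0.0, 0.962, 0.273, -0.069], [0.0, -0.273, 0.962, -0.142], [0.0, 0.0, 0.0, 1.0]] 350.56106250954514
0 [0.46, -0.04, 0.45] [-0.25  0.11  0.08  1.54  0.    1.32]
0 [0.5, -0.04, 0.4] [-0.23  0.18  0.04  1.43  0.    1.34]
0 [0.5, -0.04, 0.3] [-0.23  0.2  -0.19  1.18  0.    1.34]
1.5707963267948966 [0.46, -0.04, 0.45] [-0.25  0.11  0.08  1.54  0.   -0.25]
1.5707963267948966 [0.5, -0.04, 0.4] [-0.23  0.18  0.04  1.43  0.   -0.23]
1.5707963267948966 [0.5, -0.04, 0.3] [-0.23  0.2  -0.19  1.18  0.   -0.23]
-1.5707963267948966 [0.46, -0.04, 0.45] [-0.25  0.11  0.08  1.54  0.    2.89]
-1.5707963267948966 [0.5, -0.04, 0.4] [-0.23  0.18  0.04  1.43  0.    2.91]
-1.5707963267948966 [0.5, -0.04, 0.3] [-0.23  0.2  -0.19  1.18  0.    2.91]
3.141592653589793 [0.46, -0.04, 0.45] [-0.25  0.11  0.08  1.54  0.   -1.82]
3.141592653589793 [0.5, -0.04, 0.4] [-0.23  0.18  0.04  1.43  0.   -1.8 ]
3.141592653589793 [0.5, -0.04, 0.3] [-0.23  0.2  -0.19  1.18  0.   -1.8 ]
```

```bash
python3 - <<'E'
from h import *
rv=(R.from_euler("z",np.pi/2)*R.from_rotvec([np.pi,0,0])).as_rotvec()
movep([.46,-.045,.45],rv)
s=get_state(); f=grab_frame("wrist")
T=np.eye(4);T[:3,:3]=R.from_rotvec(s["eef_rot"]).as_matrix();T[:3,3]=s["position"];T=T@f["T_tool_cam"]
np.savez("w1.npz",T=T,img=f["img"],fx=f["fx"],fy=f["fy"],cx=f["cx"],cy=f["cy"])
D={}
for n,z in dict(gate=.1,knob=.163,heat_sink=.095,blank1=.064,stud=.06,cap=.06).items():
    D[n]=tip_of("wrist",n)
    print(n,[(np.round(d["centre"]).tolist(),round(d["score"],2),np.round(onz(f,T,d["centre"],z),3)[:2].tolist()) for d in D[n]])
cv2.imwrite("pics/w1.png",f["img"][:,:,::-1]); print(s["clock"])
E
```

```text
gate [([325.0, 210.0], 0.91, [0.54, -0.036]), ([592.0, 231.0], 0.71, [0.573, 0.362])]
knob [([325.0, 241.0], 0.75, [0.563, -0.037])]
heat_sink [([179.0, 146.0], 0.65, [0.447, -0.242]), ([191.0, 16.0], 0.64, [0.282, -0.208])]
blank1 [([404.0, 142.0], 0.85, [0.445, 0.082]), ([252.0, 262.0], 0.69, [0.641, -0.154]), ([389.0, 268.0], 0.57, [0.652, 0.071])]
stud [([315.0, 120.0], 0.61, [0.414, -0.05])]
cap []
4.5583
```

View pics/w1.png

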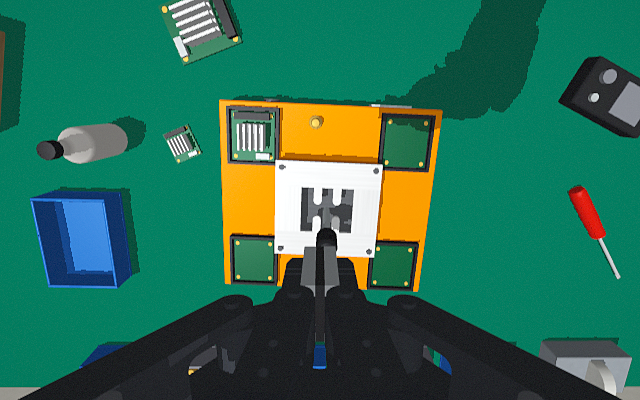

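The wrist picture shows the board with the heat sink in the top-left nest at (255,138), beside the stud at (316,122). That puts it in the gate's −x, −y corner. The knob is at (327,236), on the +x side of the middle leg. Next I refine the pose by rectifying the white plate.

```bash
python3 - <<'E'
from h import *
w=np.load("w1.npz"); T=w["T"]; f={k:float(w[k]) for k in("fx","fy","cx","cy")}; img=w["img"]
def rect(z):
    # 1 mm px: col = y from -.25 , row = x from .34
    W=np.array([[.34,-.25,z],[.34,.15,z],[.74,.15,z],[.74,-.25,z]])
    H=cv2.getPerspectiveTransform(proj(f,T,W).astype(np.float32),np.float32([[0,0],[800,0],[800,800],[0,800]]))
    return cv2.warpPerspective(img,H,(800,800))
def fit(m,name):
    m=cv2.morphologyEx(m.astype(np.uint8),cv2.MORPH_OPEN,np.ones((9,9)))
    c=max(cv2.findContours(m,0,2)[0],key=cv2.contourArea)
    r=cv2.minAreaRect(c); b=cv2.boxPoints(r)/2000
    print(name,"x,y=",np.round([.34+r[0][1]/2000,-.25+r[0][0]/2000],4),"size",np.array(r[1])/2,"ang",round(r[2],2))
    print(np.round(b[:,::-1]+[.34,-.25],3).tolist())
a=rect(.1); fit(a.min(2)>150,"plate")
b=rect(.06).astype(int); fit((b[...,0]-b[...,2]>100)&(b[...,0]>150),"deck")
cv2.imwrite("pics/rect.png",cv2.resize(a[150:650,200:700],(700,700))[:600,:,::-1])
E
```

```text
plate x,y= [ 0.5404 -0.0343] size [152.50311279 143.42662048] ang 2.7
[[0.608, -0.114], [0.465, -0.107], [0.472, 0.045], [0.616, 0.039]]
deck x,y= [ 0.5398 -0.0342] size [328.16467285 298.88305664] ang 2.7
[[0.681, -0.205], [0.383, -0.191], [0.398, 0.137], [0.697, 0.123]]
```

View pics/rect.png

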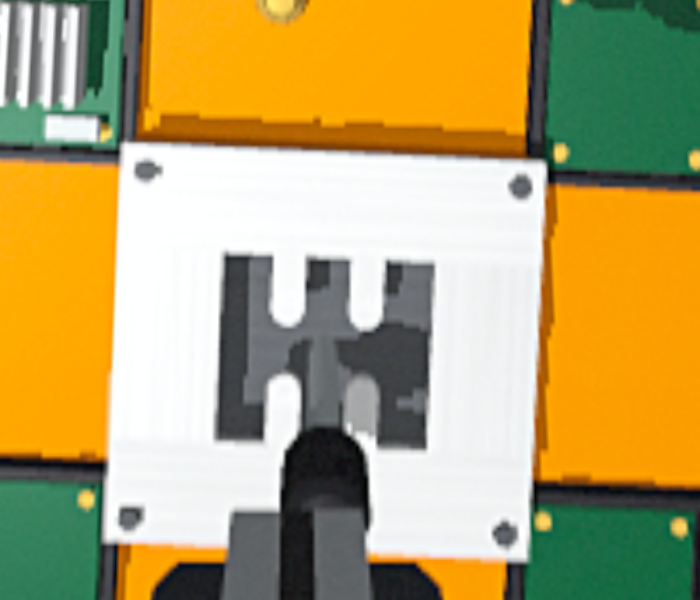

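The plate and deck fits agree: fixture centre (0.540, −0.034), yaw −2.7°. The goal is the −x, −y corner. First step: push along −x with the shut fingertips until the lever reaches neutral, then check.

```bash
cat >> h.py <<'E'
P=np.array([.5400,-.0342,-np.radians(2.7)])
def rot(a): # tool y along fixture direction angle a
    return (R.from_euler("z",P[2]+np.pi/2+a)*R.from_rotvec([np.pi,0,0])).as_rotvec()
def W(x,y,z): return fx2w(P,[x,y,z])[0]
def lever(save=None):
    """fit fore, across to knob detections in scene+side"""
    o=[]
    for c in("scene","side"):
        f=grab_frame(c); d=tip_of(c,"knob")
        if save: cv2.imwrite(f"pics/{save}_{c}.png",cv2.resize(f["img"][130:310,220:440],None,fx=3,fy=3)[:,:,::-1])
        if d: o.append((f,d[0]["centre"],d[0]["score"]))
    r=lambda p:np.concatenate([proj(f,f["cam_to_world"],fx2w(P,knob(*p)))[0]-u for f,u,_ in o])
    for k in o: print(np.round(least_squares(lambda p:proj(k[0],k[0]["cam_to_world"],fx2w(P,knob(*p)))[0]-k[1],[0,0]).x,3),k[2])
    s=least_squares(r,[0,0]); print("fore,across",np.round(s.x,3),"res",np.round(s.fun,1)); return s.x
def st():
    s=get_state(); p=s["position"]; c,q=np.cos(P[2]),np.sin(P[2]); d=p-[P[0],P[1],0]
    print("fix xyz",np.round([c*d[0]+q*d[1],-q*d[0]+c*d[1],d[2]],4),"F",np.round(s["contact_force"],1),"t",round(s["clock"],2))
E
python3 - <<'E'
from h import *
lever()
movep(W(.09,0,.28),rot(0))
move_l(W(.09,0,.15),.12); st()
print(move_l(W(.0265,0,.15),.05,until_force=14)); st()
move_l(W(.045,0,.15),.1); lever("a"); st()
E
```

```text
[ 0.166 -0.009] 0.76
fore,across [ 0.166 -0.009] res [0. 0.]
fix xyz [ 9.06e-02 -1.00e-04  1.51e-01] F [ 0.6 -0.4 -0.1] t 7.29
False
fix xyz [ 2.660e-02 -1.000e-04  1.499e-01] F [ 2.6 -0.7  2.5] t 8.71
[-0.072  0.015] 0.49
[ 0.048 -0.052] 0.49
fore,across [-0.007 -0.023] res [ 1.4  3.2 -3.2 -0.8]
fix xyz [4.410e-02 1.000e-04 1.496e-01] F [-0.5  0.1  1.2] t 9.24
```

The lever is about neutral. The side crop was saved in case it is needed. Now the push across, along −y.

```bash
python3 - <<'E'
from h import *
move_l(W(.05,0,.25),.2)
movep(W(0,.055,.25),rot(-np.pi/2))
move_l(W(0,.055,.147),.12); st()
print(move_l(W(0,-.023,.147),.045,until_force=13)); st()
move_l(W(0,.02,.147),.1); lever("b"); st()
E
```

```text
fix xyz [0.0006 0.055  0.1477] F [-0.1  0.7 -0.3] t 12.37
False
fix xyz [-1.000e-04 -2.300e-02  1.471e-01] F [-0.8  2.6 -0.3] t 14.25
[-0.038 -0.319] 0.63
[ 0.078 -0.336] 0.7
fore,across [ 0.02 -0.33] res [ 2.   2.2 -2.9  0.1]
fix xyz [1.00e-04 1.94e-02 1.47e-01] F [ 0. -0.  0.] t 15.03
```

```bash
python3 -c "
import cv2,numpy as np
cv2.imwrite('pics/b.png',cv2.resize(np.vstack([cv2.imread('pics/b_scene.png')[:300],cv2.imread('pics/b_side.png')[:300]]),None,fx=1,fy=1))"
```

```text
(no output)
```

View pics/b.png

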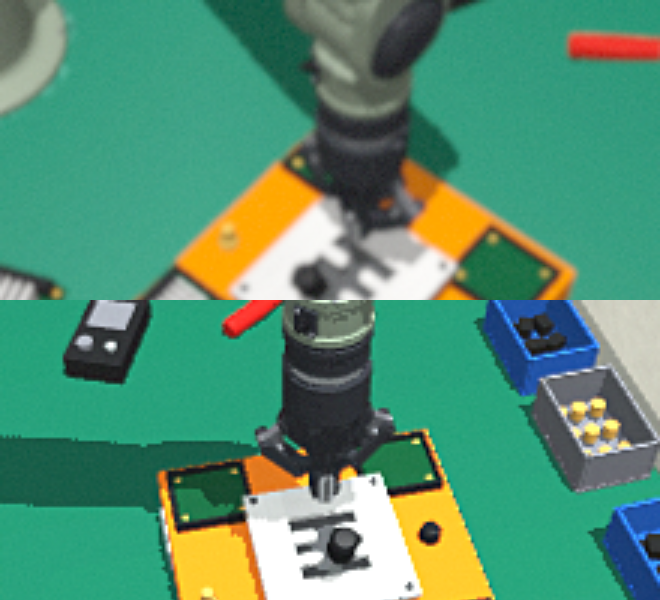

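The crops show the knob in the −y outer leg, with fore about 0. Final push: along −x, then retreat.

```bash
python3 - <<'E'
from h import *
move_l(W(0,.04,.25),.2)
movep(W(.06,-.048,.25),rot(0))
move_l(W(.06,-.048,.138),.12); st()
print(move_l(W(-.019,-.048,.138),.045,until_force=13)); st()
move_l(W(.03,-.048,.138),.1); move_l(W(.03,-.048,.28),.2); movep([.42,-.045,.45],rot(0))
lever("c"); st()
s=get_state(); f=grab_frame("wrist")
cv2.imwrite("pics/w2.png",cv2.resize(f["img"][80:330,180:480],None,fx=2.2,fy=2.2)[:,:,::-1])
T=np.eye(4);T[:3,:3]=R.from_rotvec(s["eef_rot"]).as_matrix();T[:3,3]=s["position"];T=T@f["T_tool_cam"]
for d in tip_of("wrist","knob")[:2]: print("wrist",d["centre"],d["score"],np.round(least_squares(lambda p:proj(f,T,fx2w(P,knob(*p)))[0]-d["centre"],[0,0]).x,3))
E
```

```text
fix xyz [ 0.0607 -0.0481  0.1388] F [0.1 0.1 0.1] t 18.3
False
fix xyz [-0.0167 -0.048   0.1383] F [10.2 -0.  -6.3] t 20.21
[-0.423 -0.352] 0.49
[-0.329 -0.352] 0.65
fore,across [-0.364 -0.352] res [ 1.9  1.3 -1.7  0.5]
fix xyz [-0.119  -0.0166  0.4484] F [ 0.6 -0.2  0.1] t 22.82
wrist [294.2, 215.9] 0.68 [-0.349 -0.36 ]
```

View pics/w2.png

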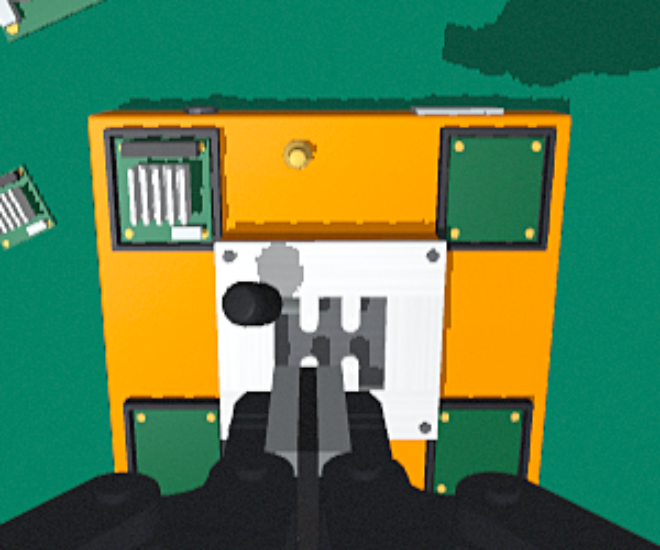

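The knob is fully home in the −x, −y corner, towards the board with the heat sink. Boards and stud are in their places, and the hand is clear.

```bash
python3 -c "
from cell import *
sleep(.3); sign_off()"
```

```text
the job is handed in; nothing more can be done
```

The lever is in the corner slot towards the board with the heat sink (the gate's −x, −y corner), and I have handed the job in. I used shut fingertips for three pushes: back to neutral, across to the −y leg, then along it to its −x end. I never gripped the lever. The last push built up to about 12 N at its end, and the earlier end readings were under 4 N.

- **Lever position:** The last wrist view gave fore about −0.35 and across about −0.36. The two fixed cameras together gave −0.36 and −0.35. Both are at the end stops, within measuring error.
- **Disagreement:** The fixed cameras differed by about 0.1 rad on fore in every check. The last scene reading was −0.42, beyond the stop and so wrong, against −0.33 from the side camera.
- **Surroundings:** In the last picture the assembled board, the visible bare boards and the stud looked to be in place, and the hand was clear above at z about 0.45 m. I did not check the cap at the end, because the hand hid it in that view.
- **Time:** The robot's clock stood at about 23 s when I handed in.

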